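Select the cross-marked filter in the H-gate

ROBOT

A 6-joint arm with a two-finger parallel gripper is mounted at the origin on the work surface. World frame = base frame: x ahead of the robot, y to its left, z up, the work surface at z = 0. Lengths are in mm, angles in rad, forces in N, time in s.
With the tool pointing down it reaches from about 275 to 1000 mm from the base axis. Payload 8.4 kg.
Tool frame: the origin (TCP) lies midway between the tips of the shut fingers; the grasp point (between the pads) lies 19 mm behind it; z points along the fingers, y is the line along which they close (so a half turn about z gives the same grasp; the last joint's range is limited). The gripper opens to 85 mm and grips with 20 to 120 N. Pads are 22 mm wide; open, the fingers measure 114 mm over their backs; the gripper's body (76 mm by 85 mm) begins 54 mm behind the grasp point. The pads swing forward as they close: fully open they stand 13 mm farther back than shut.
Start: joints at [1.106, 0.353, 1.633, -0, 1.155, -0.002], TCP at [279.034, 559.257, 231.281] pointing down, gripper open.
Joint ranges: [-2.63, 2.63], [-0.92, 2.1], [0.06, 2.66], [-1.3, 4.44], [0, 2.69], [-3.02, 3.02]. Speed limits (rad/s): [2.22, 2.22, 2.79, 3.14, 3.14, 3.14].

INTERFACE

Orientations are given as [roll, pitch, yaw] about the fixed x, y, z axes, in that order (R = Rz(yaw) Ry(pitch) Rx(roll)).
In Python, from rig import monitor, imaging, r gives the robot as it stands.
- The arm moves only by the tool drive_tool, never from a script. Its argument "plan" is a list of rows, each an object of numbers: "x", "y", "z": the shift along the tool's x, y, z in units of 50 mm (1.0 is 50 mm); "ax", "ay", "az": the turn, a rotation vector about the tool's x, y, z in units of 6 degrees (1.0 is 6 degrees); "hand": the finger opening in mm, from 0 to 85.4. In form: [{"x": .., "y": .., "z": .., "ax": .., "ay": .., "az": .., "hand": ..}, ...]. A call has 1 to 8 rows; each row is the pose to reach, as a shift and turn from the pose commanded when the call began, along the tool's axes at that moment; what a row does not reach only later rows make up. A row lasts 1/10 s, in which the tool goes at most 50 mm and 8.59 degrees, less where a joint would pass 70% of its speed; a pose out of reach is approached as far as the arm can. A call with a gripper value outside its range is refused whole. The fingers move at their own pace and stop on an object; "grip_force" is the grip in N (left out, the last holds). Time passes only in rows, so rows that repeat a pose let the fingers close. It gives the time, the measured TCP pose, the force, the opening and the grip force at its end, in the units of the state.
- monitor.sense(): the state, without advancing time (a new reading comes with each control period).
- imaging.grab_frame(name): name is "side" or "top" or "wrist"; returns the picture (420x560x3 uint8, red, green, blue); there is no depth.
- imaging.camera_info(name): a dict with "mtx" (3x3 intrinsics, pixels), "dist" ([k1, k2, p1, p2, k3] as OpenCV has them; the pictures are not rectified), "R" (3x3) and "t" (3): a world point X has camera coordinates R X + t. Camera axes: x right, y down, z forward; pixel columns grow to the right and rows downward; lengths in mm; the calibration is good to about 2 mm. A picture is of the moment at which its call begins: read the wrist's pose just before it. camera_info takes no time and is no camera call; for the wrist camera it gives the pose at the moment of the call.
- r.sign_off(): hands the job in; it is judged then, once.
The state is a dict: "clock": time; "qpos": joint angles; "qvel": joint speeds; "joint_efforts": joint torques, N m; "eef_pos": TCP position; "tcp_rot": TCP orientation; "contact_force": force on the tool from outside, world axes, zero at the start; "wrist_torque": the same for the moment, N m; "opening": opening from 0.0 (shut) to 1.0 (fully open); "grasp_force": force on a finger pad.
Only numpy, scipy, OpenCV 4.12 (cv2) and the standard library are available. Lean on these libraries where they do the work, as an engineer would, in place of code of your own. Each camera call takes 0.05 s, during which the arm holds its last target. There are 200 camera calls.

TASK

On the microscope's filter selector, push the knobbed lever with the fingers out of its parking slot, along the cross channel and fully home into the slot marked with the plus-shaped cross. Only push it, without pulling it up; do not put it into any of the other three marked slots on the way, and let go at the end. Leave the bottle, the objective and the slide box standing where they are.

Things in the scene. Friction and masses are not known exactly. Their poses are not given: they have to be found in the camera images.
- unit: Filter selector of a fluorescence microscope: white box 230 x 230 x 60 mm high with an aluminium cover, fixed to the bench. Origin: centre of its underside. At yaw 0 its x axis points away from the robot ('far'; -x is 'near'), y to the robot's left, z up.
- gate (a point): Centre of the gate, at cover height, axes as the unit's. Slots are 20 mm wide. A cross channel runs along y between lever positions y = -70 and +70 mm. At each end of it one outer slot runs far to x = +50 mm and one near to x = -50 mm (four in all). The solid cover between the slots blocks the lever; it has up to 4 mm of sideways play.
- park (a point): End of the parking slot, at cover height: unit x = -50 mm, y = 0. This fifth, unmarked slot runs from the middle of the cross channel to the near side only; opposite it the channel's far side is a plain wall that stops the lever. The lever starts in this slot, 25 to 49 mm from the channel's centre line.
- knob (a point): Centre of the lever's upright black cylindrical knob, 36 mm diameter, 36 mm high, this centre 140 mm above the bench, 80 mm above the cover, on an upright steel stem of 12 mm diameter. The lever stays upright and slides level along the unit's x and y in the gate; it cannot tilt. Sliding friction is about 2 N; it stays where it is left.
- cross (a joint): Lever position along the unit's y axis (m): -0.07 at the right-hand outer slots, 0 at the parking slot, +0.07 at the left-hand outer slots; hard stops at both ends.
- depth (a joint): Lever position along the unit's x axis (m): 0 in the cross channel, +0.05 fully home at the end of a far slot, -0.05 at the end of a near slot; hard stops at both ends.
- lift (a joint): How far the knob and stem have been pulled up (m): 0 as they stand, up to 0.03. Pulling up takes about 12 N and does not free the lever from the gate; it is not part of the job.
- mark_cross: Raised black mark on the cover: a plus-shaped cross (two bars 32 x 9 mm), 3 mm high, fixed. Origin: centre of its underside, 60 mm above the bench. It lies beyond the end of one outer slot, at unit x = +85 or -85, y = +70 or -70 mm; which one varies. With the lever fully home there the knob's centre is 35 mm from it horizontally.
- mark_disc: Raised black mark on the cover: a round disc (32 mm across), 3 mm high, fixed. Origin: centre of its underside, 60 mm above the bench. It lies beyond the end of one outer slot, at unit x = +85 or -85, y = +70 or -70 mm; which one varies. With the lever fully home there the knob's centre is 35 mm from it horizontally.
- mark_bar: Raised black mark on the cover: a single straight bar (32 x 9 mm, lying along the unit's y), 3 mm high, fixed. Origin: centre of its underside, 60 mm above the bench. It lies beyond the end of one outer slot, at unit x = +85 or -85, y = +70 or -70 mm; which one varies. With the lever fully home there the knob's centre is 35 mm from it horizontally.
- mark_corner: Raised black mark on the cover: an L-shaped corner (two arms 32 x 9 mm), 3 mm high, fixed. Origin: centre of its underside, 60 mm above the bench. It lies beyond the end of one outer slot, at unit x = +85 or -85, y = +70 or -70 mm; which one varies. With the lever fully home there the knob's centre is 35 mm from it horizontally.
- oil_bottle: Bystander: loose amber bottle, 32 mm diameter, 75 mm high, standing on the bench left of the unit. Origin: centre of its underside.
- objective: Bystander: loose steel microscope objective, 28 mm diameter, 44 mm high, standing on the bench left of the unit. Origin: centre of its underside.
- slide_box: Bystander: loose grey slide box, 85 x 34 x 28 mm high, on the bench right of the unit. Origin: centre of its underside.

How it is judged (in metres and radians):
On the way, in this order (a step that is already met when the one before it is completed fails the run):
1. the lever is out of the parking slot, in the cross channel (value of joint depth between -0.006 and 0.006 m), for 0.05 s.
2. the lever is fully home in the slot marked with the cross (horizontal distance between knob and mark_cross below 0.042 m), for 0.2 s.
At the end, for the whole second after the job is handed in: The lever rests at the end of the slot marked with the cross: knob centre within 42 mm horizontally of the cross's centre (35 mm when hard home) and not pulled up by 10 mm or more. The bottle, objective and slide box stand upright within 20 mm of where they were (horizontal distance between knob and mark_cross below 0.042 m and velocity of joint depth between -0.01 and 0.01 m/s and velocity of joint cross between -0.01 and 0.01 m/s and value of joint lift below 0.01 m and distance of each of oil_bottle, objective, slide_box from where it was at the start of the episode below 0.02 m and angle between each of oil_bottle, objective, slide_box's own z axis and vertical below 0.2 rad); the robot touches nothing.
It fails at once if the lever is pulled up by more than 10 mm (value of joint lift above 0.01 m).
It fails at once if the lever is put into a wrong marked slot (knob within 50 mm of that slot's mark, 35 mm of the 50 mm slot) (horizontal distance between knob and mark_disc below 0.05 m or horizontal distance between knob and mark_bar below 0.05 m or horizontal distance between knob and mark_corner below 0.05 m).
It fails at once if a bystander is moved by more than 20 mm, lifted or tipped (distance of any of oil_bottle, objective, slide_box from where it was at the start of the episode above 0.02 m or angle between any of oil_bottle, objective, slide_box's own z axis and vertical above 0.3 rad).
It also fails if it takes over 56 s, if anything falls off the work surface, if the arm or the gripper's body presses on something with over 40 N, if the wrist force passes 120 N, or if a joint passes its speed limit or range.

## Working session

There is one attempt and no reset: what is moved stays moved. The work goes in short steps, Python scripts to look and compute and a tool call to move; the robot and the scene stay as the last step left them, time stands still between calls to the robot, and variables do not carry over. Pictures are saved under pics/ and viewed, at most 10 in all, crops included, and the job is handed in when it is done.

Besides the shell and the picture viewer there is one more tool, called after "Request:" as name(argument=value, ...) on one line, values as JSON. drive_tool: Moves the arm, as the interface text tells. Its arguments: {"type":"object","properties":{"plan":{"type":"array","items":{"type":"object","properties":{"x":{"type":"number"},"y":{"type":"number"},"z":{"type":"number"},"ax":{"type":"number"},"ay":{"type":"number"},"az":{"type":"number"},"hand":{"type":"number"}}}},"grip_force":{"type":"number"}},"required":["plan"]}

```bash
mkdir -p pics; python3 - <<'E'
from rig import monitor, imaging, r
import cv2
s=monitor.sense();print(s)
for n in ("side","top"):
    cv2.imwrite(f"pics/{n}0.png",imaging.grab_frame(n)[:,:,::-1]);c=imaging.camera_info(n);print(n,c)
E
```

```text
{'clock': 0.0, 'qpos': array([ 1.10558842e+00,  3.53632809e-01,  1.63414924e+00, -4.34339190e-06,
        1.15519340e+00, -2.41254921e-03]), 'qvel': array([ 6.11061650e-04, -4.17966091e-05, -9.74804552e-04, -1.14155221e-03,
        8.51351106e-04, -2.16885189e-04]), 'joint_efforts': array([-3.76557262e-03, -6.05278659e+01, -3.42047095e+01, -5.68002622e-05,
        9.59426514e-03,  8.03983312e-05]), 'eef_pos': array([278.82399465, 558.8201475 , 230.56479664]), 'tcp_rot': array([-3.14020986e+00,  6.35165341e-07,  2.67879905e+00]), 'contact_force': array([-1.20232768, -0.19114077,  0.35531889]), 'wrist_torque': array([ 0.01411778, -0.03627007,  0.0602003 ]), 'grasp_force': 0.0, 'opening': 0.9994609392853572}
side {'mtx': array([[462.9053122 ,   0.        , 278.21261242],
       [  0.        , 462.9053122 , 209.61888424],
       [  0.        ,   0.        ,   1.        ]]), 'dist': array([0.00737281, 0.        , 0.        , 0.        , 0.        ]), 'R': array([[-0.98184988, -0.18955282,  0.00636671],
       [-0.11944005,  0.59190487, -0.79710897],
       [ 0.14732576, -0.78340179, -0.60380192]]), 't': array([591.2757157 , 132.00733913, 870.19720274])}
top {'mtx': array([[441.50732087,   0.        , 281.02098212],
       [  0.        , 441.50732087, 215.74349017],
       [  0.        ,   0.        ,   1.        ]]), 'dist': array([-0.0702423,  0.       ,  0.       ,  0.       ,  0.       ]), 'R': array([[-0.00917755, -0.99969   ,  0.02314489],
       [-0.99247745,  0.00628061, -0.12226638],
       [ 0.12208311, -0.02409288, -0.99222742]]), 't': array([ 25.74019625, 586.05900027, 772.48119305])}
```

View pics/top0.png

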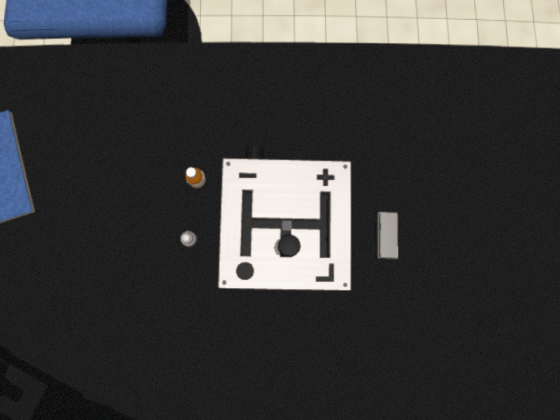

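View pics/side0.png

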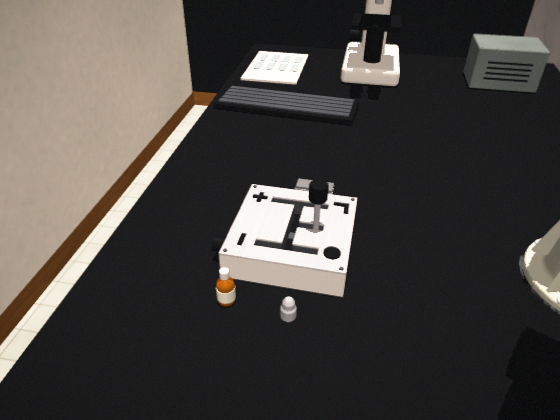

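The top view shows the plus at (325,177), which is far right. The bar is at (247,175), the disc at (245,271), the corner at (325,272) and the knob top at (289,244). The cover screws are at about (228,164), (345,167), (225,283) and (345,285).

```bash
cat > h.py <<'E'
from rig import monitor, imaging, r
import cv2, numpy as np
def w(n,px,z):
    c=imaging.camera_info(n);R,t=c["R"],c["t"]
    p=cv2.undistortPoints(np.array([[px]],float),c["mtx"],c["dist"])[0,0]
    d=R.T@[p[0],p[1],1];o=-R.T@t
    return o+d*(z-o[2])/d[2]
def proj(n,X):
    c=imaging.camera_info(n)
    return cv2.projectPoints(np.array(X,float).reshape(-1,3),cv2.Rodrigues(c["R"])[0],c["t"],c["mtx"],c["dist"])[0].reshape(-1,2)
E
python3 - <<'E'
from h import *
g=cv2.imread("pics/top0.png",0)
# marks: dark blobs' bounding boxes near the given pixels
P={}
for n,(u,v) in dict(plus=(325,177),bar=(247,175),disc=(245,271),corner=(325,272)).items():
    a=(g[v-14:v+15,u-14:u+15]<110).astype(np.uint8)
    k,l,st,ce=cv2.connectedComponentsWithStats(a);i=l[14,14] or 1+np.argmax(st[1:,4])
    x,y,ww,hh,_=st[i];px=(u-14+x+(ww-1)/2,v-14+y+(hh-1)/2);P[n]=w("top",px,63)[:2];print(n,px,ww,hh,P[n].round(1))
c=sum(P.values())/4
f=(P["plus"]+P["bar"]-P["disc"]-P["corner"])/2;l=(P["bar"]+P["disc"]-P["plus"]-P["corner"])/2
print("centre",c,"yaw",np.arctan2(f[1],f[0]),np.arctan2(-l[0],l[1]),np.linalg.norm(f),np.linalg.norm(l))
print("knob top",w("top",(289,244),158),"side",w("side",(318,185),158))
print("bottle",w("side",(226,303),0),w("top",(191,174),75),"obj",w("top",(188,238),40),"box",w("top",(388,235),28))
for n in("top","side"):
  k=w(n,(289,244) if n=="top" else(318,185),158);im=cv2.imread(f"pics/{n}0.png")
  cr=im[140:300,210:370] if n=="top" else im[150:310,220:380]
  cv2.imwrite(f"pics/{n}c.png",cv2.resize(cr,(560,560),interpolation=3))
E
```

```text
plus (np.float64(325.0), np.float64(177.0)) 17 17 [652.4 -57.7]
bar (np.float64(247.0), np.float64(175.0)) 17 5 [656.6  82. ]
disc (np.float64(244.5), np.float64(271.0)) 18 17 [486.4  86.3]
corner (np.float64(324.5), np.float64(272.0)) 18 17 [483.3 -53.2]
centre [569.6821421   14.34417501] yaw -0.02589604552988015 -0.026000650678468747 169.7115631215649 139.68071281178143
knob top [527.26462192  12.27287673 158.        ] side [526.03738646  20.7930423  158.        ]
bottle [659.75142777 189.18799836   0.        ] [656.38583856 179.86051177  75.        ] obj [546.2643122  189.74835722  40.        ] box [ 549.91036862 -177.31210357   28.        ]
```

View pics/topc.png

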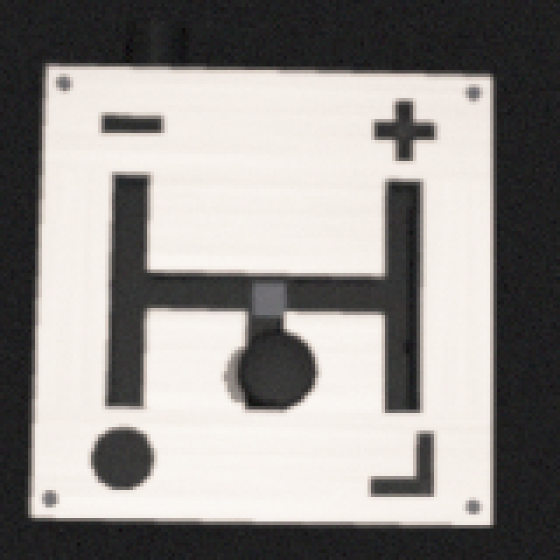

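The crop shows the H gate, the plus at far right, and the knob in the near middle slot at about unit x = -44. I'll shut the fingers and go to the near side of the knob.

Request:
drive_tool(plan=[{"x":-1,"y":-1,"z":0,"az":-0.6,"hand":0},{"x":-2,"y":-2,"az":-1.2,"hand":0},{"x":-3,"y":-3,"az":-1.8,"hand":0},{"x":-4,"y":-4,"az":-2.4,"hand":0},{"x":-5,"y":-5,"az":-3,"hand":0},{"x":-6,"y":-6,"az":-3.6,"hand":0},{"x":-7,"y":-7,"az":-4.17,"hand":0},{"x":-8.16,"y":-8.03,"az":-4.17,"hand":0}])

```text
invalid input
```

Request:
drive_tool(plan=[{"x":-4,"y":-4,"z":0,"ax":0,"ay":0,"az":-2.1,"hand":0},{"x":-4,"y":-4,"z":0,"ax":0,"ay":0,"az":-2.1,"hand":0},{"x":-4,"y":-4,"z":0,"ax":0,"ay":0,"az":-2.1,"hand":0},{"x":-8.16,"y":-8.03,"z":0,"ax":0,"ay":0,"az":-4.17,"hand":0},{"x":-8.16,"y":-8.03,"z":0,"ax":0,"ay":0,"az":-4.17,"hand":0},{"x":-8.16,"y":-8.03,"z":0,"ax":0,"ay":0,"az":-4.17,"hand":0},{"x":-8.16,"y":-8.03,"z":0,"ax":0,"ay":0,"az":-4.17,"hand":0},{"x":-8.16,"y":-8.03,"z":0,"ax":0,"ay":0,"az":-4.17,"hand":0}])

```text
clock: 0.9
eef_pos: [407.6, 181.6, 231.3]
tcp_rot: [-3.142, 0.0, 3.116]
contact_force: [-0.0, 0.2, 0.0]
opening: 0.002
grasp_force: 0.0
```

Request:
drive_tool(plan=[{"x":-1.22,"y":-3.26,"z":0,"ax":0,"ay":0,"az":0,"hand":0},{"x":-1.22,"y":-3.26,"z":0,"ax":0,"ay":0,"az":0,"hand":0},{"x":-1.22,"y":-3.26,"z":0,"ax":0,"ay":0,"az":0,"hand":0},{"x":-1.22,"y":-3.26,"z":0,"ax":0,"ay":0,"az":0,"hand":0},{"x":-1.22,"y":-3.26,"z":1,"ax":0,"ay":0,"az":0,"hand":0},{"x":-1.22,"y":-3.26,"z":2,"ax":0,"ay":0,"az":0,"hand":0},{"x":-1.22,"y":-3.26,"z":2,"ax":0,"ay":0,"az":0,"hand":0},{"x":-1.22,"y":-3.26,"z":2,"ax":0,"ay":0,"az":0,"hand":0}])

```text
clock: 1.7
eef_pos: [463.8, 19.0, 131.5]
tcp_rot: [-3.141, -0.003, 3.116]
contact_force: [1.0, 0.0, 0.8]
opening: 0.001
grasp_force: 0.0
```

```bash
python3 - <<'E'
from h import *
s=monitor.sense();print(s["eef_pos"],s["tcp_rot"],s["contact_force"])
a=imaging.grab_frame("top")[120:320,190:400,::-1];b=imaging.grab_frame("side")[130:330,200:410,::-1]
cv2.imwrite("pics/a1.png",cv2.resize(np.hstack([a,b]),None,fx=1.9,fy=2.5,interpolation=3))
E
```

```text
[463.75183974  19.01306923 131.45395216] [-3.14143158e+00 -2.52890343e-03  3.11559930e+00] [0.95932236 0.01029103 0.77098823]
```

View pics/a1.png

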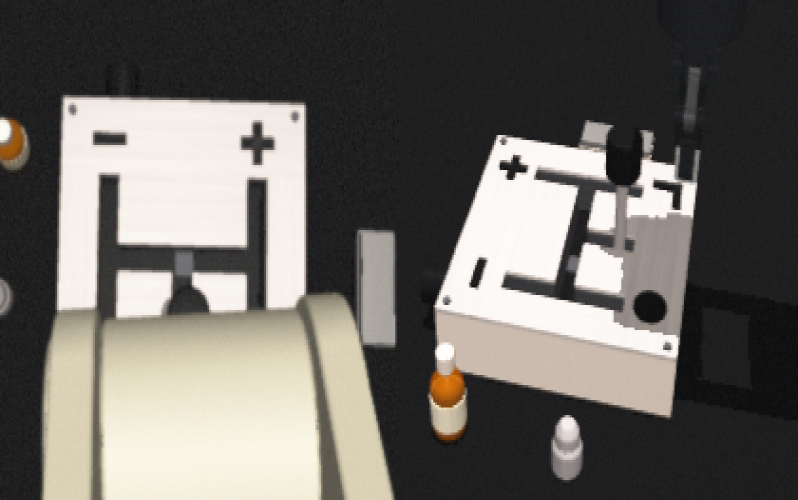

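The top image shows the knob just ahead of the arm and in line with it. In the side image the fingers (690,150) are near of the knob (625,155) at knob height. Next I push far.

Request:
drive_tool(plan=[{"x":-0.3,"y":-0.03,"z":0,"ax":0,"ay":0,"az":0,"hand":0},{"x":-0.5,"y":-0.03,"z":0,"ax":0,"ay":0,"az":0,"hand":0},{"x":-0.65,"y":-0.03,"z":0,"ax":0,"ay":0,"az":0,"hand":0},{"x":-0.8,"y":-0.03,"z":0,"ax":0,"ay":0,"az":0,"hand":0},{"x":-0.95,"y":-0.03,"z":0,"ax":0,"ay":0,"az":0,"hand":0},{"x":-1.1,"y":-0.03,"z":0,"ax":0,"ay":0,"az":0,"hand":0},{"x":-1.25,"y":-0.03,"z":0,"ax":0,"ay":0,"az":0,"hand":0},{"x":-1.35,"y":-0.03,"z":0,"ax":0,"ay":0,"az":0,"hand":0}])

```text
clock: 2.6
eef_pos: [532.4, 15.7, 131.2]
tcp_rot: [-3.142, -0.0, 3.115]
contact_force: [-1.9, 0.0, 1.2]
opening: 0.002
grasp_force: 1.2
```

```bash
python3 - <<'E'
from h import *
s=monitor.sense();print(s["eef_pos"],s["contact_force"])
b=imaging.grab_frame("side")[130:330,200:410,::-1]
cv2.imwrite("pics/a2.png",cv2.resize(b,None,fx=2.8,fy=2.8,interpolation=3))
f=np.array([.99966,-.026]);l=np.array([.026,.99966]);c=np.array([569.7,14.3])
for u in(-44,-12,-6,0):print(u,proj("side",np.r_[c+u*f,158]))
E
```

```text
[532.37836237  15.67751432 131.20152221] [-1.8957035   0.01291592  1.20881842]
-44 [[318.53710721 183.39790617]]
-12 [[301.16980027 181.2036076 ]]
-6 [[297.938111   180.79522209]]
0 [[294.71413001 180.3877879 ]]
```

View pics/a2.png

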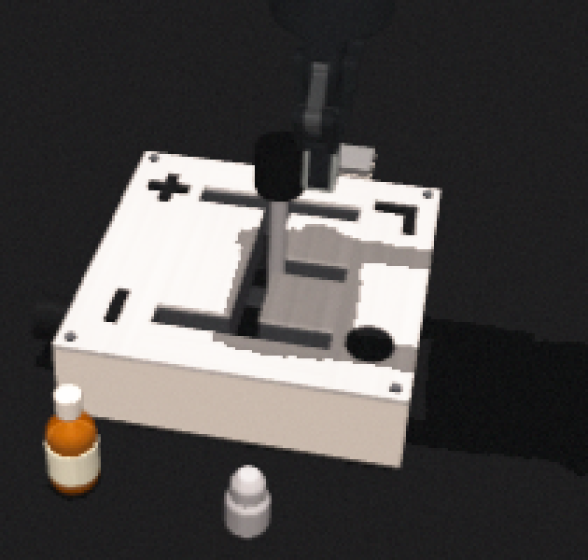

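The side image shows the knob top at about (299.6,180), which puts the lever at about -9 mm. The finger offset is therefore about 28–29 mm. I'll push the last bit gently.

Request:
drive_tool(plan=[{"x":-0.04,"y":0,"z":0,"ax":0,"ay":0,"az":0,"hand":0},{"x":-0.08,"y":0,"z":0,"ax":0,"ay":0,"az":0,"hand":0},{"x":-0.12,"y":0,"z":0,"ax":0,"ay":0,"az":0,"hand":0},{"x":-0.16,"y":0,"z":0,"ax":0,"ay":0,"az":0,"hand":0},{"x":-0.18,"y":0,"z":0,"ax":0,"ay":0,"az":0,"hand":0},{"x":-0.18,"y":0,"z":0,"ax":0,"ay":0,"az":0,"hand":0}])

```text
clock: 3.25
eef_pos: [540.7, 15.5, 131.2]
tcp_rot: [-3.142, -0.0, 3.115]
contact_force: [-1.2, -0.0, -1.1]
opening: -0.0
grasp_force: 0.9
```

Request:
drive_tool(plan=[{"x":-0.02,"y":0,"z":0,"ax":0,"ay":0,"az":0,"hand":0},{"x":-0.04,"y":0,"z":0,"ax":0,"ay":0,"az":0,"hand":0},{"x":-0.06,"y":0,"z":0,"ax":0,"ay":0,"az":0,"hand":0},{"x":-0.06,"y":0,"z":0,"ax":0,"ay":0,"az":0,"hand":0}])

```text
clock: 3.65
eef_pos: [543.8, 15.4, 131.3]
tcp_rot: [-3.142, 0.0, 3.116]
contact_force: [-2.2, -1.0, -1.4]
opening: 0.004
grasp_force: 1.0
```

Force stays low at the far side of the channel. I retreat and go round to the knob's left side.

Request:
drive_tool(plan=[{"x":0.6,"y":0,"z":0,"ax":0,"ay":0,"az":0,"hand":0},{"x":0.6,"y":0.2,"z":0,"ax":0,"ay":0,"az":0,"hand":0},{"x":0.6,"y":1.2,"z":0,"ax":0,"ay":0,"az":0,"hand":0},{"x":0.6,"y":1.2,"z":0,"ax":0,"ay":0,"az":0,"hand":0},{"x":0,"y":1.2,"z":0,"ax":0,"ay":0,"az":0,"hand":0},{"x":-0.54,"y":1.2,"z":0,"ax":0,"ay":0,"az":0,"hand":0},{"x":-0.54,"y":1.2,"z":0,"ax":0,"ay":0,"az":0,"hand":0},{"x":-0.54,"y":1.2,"z":0,"ax":0,"ay":0,"az":0,"hand":0}])

```text
clock: 4.45
eef_pos: [572.7, 74.7, 131.2]
tcp_rot: [3.142, 0.0, 3.115]
contact_force: [-1.0, -0.1, -0.4]
opening: -0.0
grasp_force: 0.0
```

```bash
python3 - <<'E'
from h import *
s=monitor.sense();print(s["eef_pos"],s["contact_force"])
b=imaging.grab_frame("side")[130:330,200:410,::-1]
a=imaging.grab_frame("top")[120:320,190:400,::-1]
cv2.imwrite("pics/a3.png",cv2.resize(np.hstack([a,b]),None,fx=1.9,fy=2.8,interpolation=3))
f=np.array([.99966,-.026]);l=np.array([.026,.99966]);c=np.array([569.7,14.3])
for u in(-6,0,4):print(u,proj("side",np.r_[c+u*f,158]),proj("side",np.r_[c+u*f,140]))
E
```

```text
[572.7146746   74.69340175 131.20463301] [-1.03393441 -0.05566459 -0.42430294]
-6 [[297.938111   180.79522209]] [[297.62591398 188.90770798]]
0 [[294.71413001 180.3877879 ]] [[294.4431623  188.49590992]]
4 [[292.56907466 180.11669153]] [[292.32548577 188.22190673]]
```

View pics/a3.png

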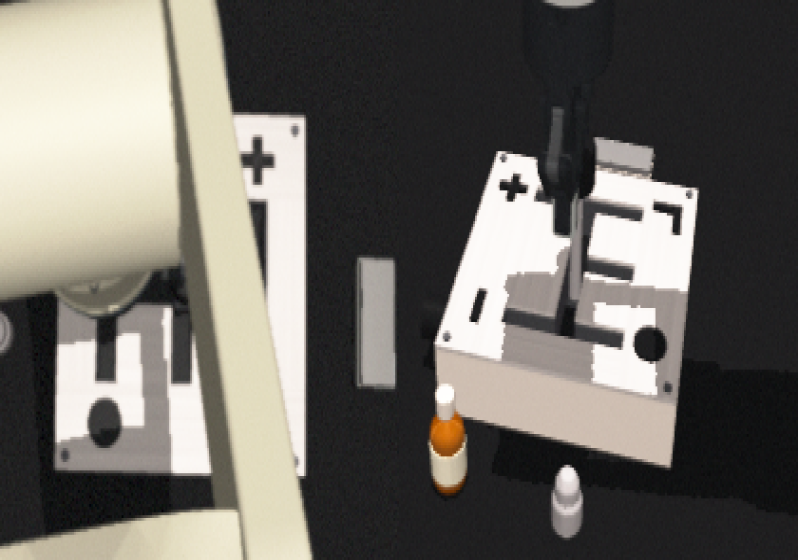

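The side image shows the finger left of the knob, with the stem at about column 292, so the lever is at about +3 mm in the channel. I push right.

Request:
drive_tool(plan=[{"x":0,"y":-0.3,"z":0,"ax":0,"ay":0,"az":0,"hand":0},{"x":0,"y":-0.5,"z":0,"ax":0,"ay":0,"az":0,"hand":0},{"x":0,"y":-0.65,"z":0,"ax":0,"ay":0,"az":0,"hand":0},{"x":0,"y":-0.8,"z":0,"ax":0,"ay":0,"az":0,"hand":0},{"x":0,"y":-0.95,"z":0,"ax":0,"ay":0,"az":0,"hand":0},{"x":0,"y":-1.1,"z":0,"ax":0,"ay":0,"az":0,"hand":0},{"x":0,"y":-1.1,"z":0,"ax":0,"ay":0,"az":0,"hand":0}])

```text
clock: 5.25
eef_pos: [570.7, 18.7, 131.2]
tcp_rot: [-3.141, -0.0, 3.115]
contact_force: [-0.4, 1.2, 0.7]
opening: 0.004
grasp_force: 0.3
```

Request:
drive_tool(plan=[{"x":0,"y":-0.15,"z":0,"ax":0,"ay":0,"az":0,"hand":0},{"x":0,"y":-0.3,"z":0,"ax":0,"ay":0,"az":0,"hand":0},{"x":0,"y":-0.45,"z":0,"ax":0,"ay":0,"az":0,"hand":0},{"x":0,"y":-0.55,"z":0,"ax":0,"ay":0,"az":0,"hand":0},{"x":0,"y":-0.65,"z":0,"ax":0,"ay":0,"az":0,"hand":0},{"x":0,"y":-0.72,"z":0,"ax":0,"ay":0,"az":0,"hand":0},{"x":0,"y":-0.76,"z":0,"ax":0,"ay":0,"az":0,"hand":0},{"x":0,"y":-0.76,"z":0,"ax":0,"ay":0,"az":0,"hand":0}])

```text
clock: 6.05
eef_pos: [569.7, -18.6, 131.2]
tcp_rot: [-3.141, -0.0, 3.115]
contact_force: [-0.7, 0.9, -0.4]
opening: -0.002
grasp_force: 0.7
```

```bash
python3 - <<'E'
from h import *
s=monitor.sense();print(s["eef_pos"],s["contact_force"])
b=imaging.grab_frame("side")[130:330,200:410,::-1]
a=imaging.grab_frame("top")[120:320,190:400,::-1]
cv2.imwrite("pics/a4.png",cv2.resize(np.hstack([a,b]),None,fx=1.9,fy=2.8,interpolation=3))
f=np.array([.99966,-.026]);l=np.array([.026,.99966]);c=np.array([569.7,14.3])
for v in(-60,-65,-70):print(v,[(proj(n,np.r_[c+v*l,158])-o).ravel()*[1.9,2.8]+[k,0] for n,o,k in(("top",[190,120],0),("side",[200,130],399))])
E
```

```text
[569.73853318 -18.57247677 131.19944813] [-0.67858186  0.9078909  -0.36990887]
-60 [array([258.26942435, 272.7407588 ]), array([590.00820538,  94.17139743])]
-65 [array([264.35132524, 272.91526495]), array([590.87730074,  90.48202514])]
-70 [array([270.42933669, 273.08964303]), array([591.73890227,  86.82447145])]
```

View pics/a4.png

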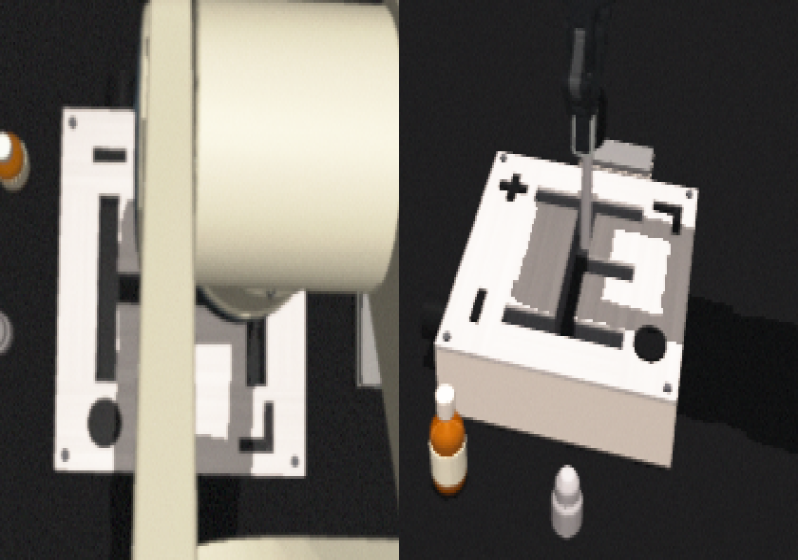

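The side image shows the stem moving right along the channel, meeting the cover at about (587,250) in the crop. It isn't at the end yet, so I continue to the stop.

Request:
drive_tool(plan=[{"x":0,"y":-0.06,"z":0,"ax":0,"ay":0,"az":0,"hand":0},{"x":0,"y":-0.1,"z":0,"ax":0,"ay":0,"az":0,"hand":0},{"x":0,"y":-0.14,"z":0,"ax":0,"ay":0,"az":0,"hand":0},{"x":0,"y":-0.14,"z":0,"ax":0,"ay":0,"az":0,"hand":0}])

```text
clock: 6.55
eef_pos: [569.6, -25.6, 131.3]
tcp_rot: [-3.141, -0.0, 3.115]
contact_force: [0.2, 1.8, -0.3]
opening: 0.003
grasp_force: 0.8
```

```bash
python3 - <<'E'
from h import *
print(w("side",(299,219),60))
E
```

```text
[560.33588673   2.1708217   60.        ]
```

```bash
python3 - <<'E'
from h import *
print(w("side",(292.6,237),60), w("side",(288,200),60))
f=np.array([.99966,-.026]);l=np.array([.026,.99966]);c=np.array([569.7,14.3])
for v in(0,-30,-60,-70):
  print(v,*[proj("side",np.r_[c+v*l+2*f,z])[0].round(0) for z in(60,122,158)])
print("tcp",proj("side",monitor.sense()["eef_pos"]))
b=imaging.grab_frame("side")[140:260,240:360,::-1]
cv2.imwrite("pics/a5.png",cv2.resize(b,None,fx=5,fy=5,interpolation=3))
E
```

```text
[563.71060817  58.58152585  60.        ] [592.71272787 -56.51389975  60.        ]
0 [292. 222.] [293. 196.] [294. 180.]
-30 [295. 213.] [296. 187.] [297. 172.]
-60 [298. 204.] [299. 179.] [300. 164.]
-70 [299. 201.] [300. 176.] [300. 161.]
tcp [[297.71256368 180.76136863]]
```

View pics/a5.png

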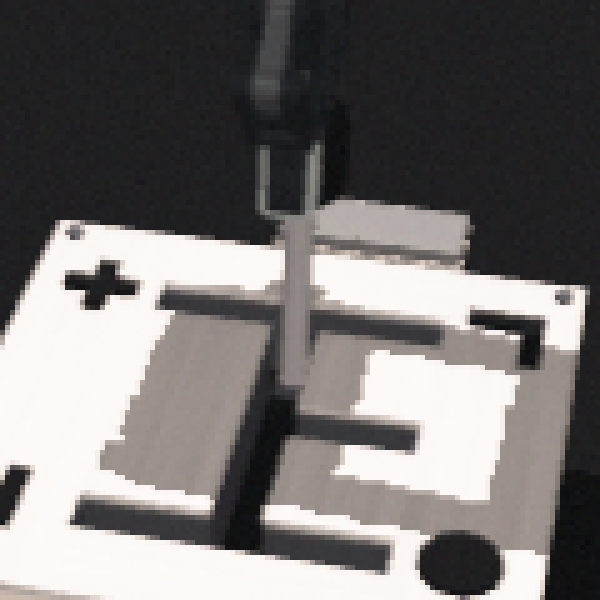

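The stem's base shows at (298,217). Corrected for the slot depth, the lever is at y of about -66. I push on to the stop.

Request:
drive_tool(plan=[{"x":0,"y":-0.04,"z":0,"ax":0,"ay":0,"az":0,"hand":0},{"x":0,"y":-0.08,"z":0,"ax":0,"ay":0,"az":0,"hand":0},{"x":0,"y":-0.11,"z":0,"ax":0,"ay":0,"az":0,"hand":0},{"x":0,"y":-0.11,"z":0,"ax":0,"ay":0,"az":0,"hand":0}])

```text
clock: 7.0
eef_pos: [569.7, -30.3, 131.6]
tcp_rot: [3.14, 0.0, 3.115]
contact_force: [-0.8, 7.3, 2.5]
opening: -0.003
grasp_force: 3.7
```

Force is 7 N at the stop, so the lever is at y = -70. I go round to its near side.

Request:
drive_tool(plan=[{"x":0,"y":0.5,"z":0,"ax":0,"ay":0,"az":0,"hand":0},{"x":0.1,"y":0.5,"z":0,"ax":0,"ay":0,"az":0,"hand":0},{"x":1.1,"y":0.5,"z":0,"ax":0,"ay":0,"az":0,"hand":0},{"x":1.1,"y":0.5,"z":0,"ax":0,"ay":0,"az":0,"hand":0},{"x":1.1,"y":0,"z":0,"ax":0,"ay":0,"az":0,"hand":0},{"x":1.1,"y":-0.5,"z":0,"ax":0,"ay":0,"az":0,"hand":0},{"x":1.1,"y":-0.5,"z":0,"ax":0,"ay":0,"az":0,"hand":0},{"x":1.1,"y":-0.5,"z":0,"ax":0,"ay":0,"az":0,"hand":0}])

```text
clock: 7.8
eef_pos: [513.6, -55.0, 131.3]
tcp_rot: [-3.141, -0.0, 3.114]
contact_force: [0.5, -0.2, -0.4]
opening: 0.0
grasp_force: 0.0
```

Request:
drive_tool(plan=[{"x":-0.3,"y":0,"z":0,"ax":0,"ay":0,"az":0,"hand":0},{"x":-0.5,"y":0,"z":0,"ax":0,"ay":0,"az":0,"hand":0},{"x":-0.65,"y":0,"z":0,"ax":0,"ay":0,"az":0,"hand":0},{"x":-0.8,"y":0,"z":0,"ax":0,"ay":0,"az":0,"hand":0},{"x":-0.95,"y":0,"z":0,"ax":0,"ay":0,"az":0,"hand":0},{"x":-1.1,"y":0,"z":0,"ax":0,"ay":0,"az":0,"hand":0},{"x":-1.25,"y":0,"z":0,"ax":0,"ay":0,"az":0,"hand":0},{"x":-1.35,"y":0,"z":0,"ax":0,"ay":0,"az":0,"hand":0}])

```text
clock: 8.6
eef_pos: [581.8, -56.1, 131.0]
tcp_rot: [3.141, -0.0, 3.115]
contact_force: [-2.5, 0.6, -0.7]
opening: 0.0
grasp_force: 1.2
```

Request:
drive_tool(plan=[{"x":-0.04,"y":0,"z":0,"ax":0,"ay":0,"az":0,"hand":0},{"x":-0.08,"y":0,"z":0,"ax":0,"ay":0,"az":0,"hand":0},{"x":-0.12,"y":0,"z":0,"ax":0,"ay":0,"az":0,"hand":0},{"x":-0.16,"y":0,"z":0,"ax":0,"ay":0,"az":0,"hand":0},{"x":-0.16,"y":0,"z":0,"ax":0,"ay":0,"az":0,"hand":0}])

```text
clock: 9.1
eef_pos: [589.6, -56.4, 131.3]
tcp_rot: [-3.142, 0.0, 3.115]
contact_force: [-2.0, 0.6, -1.2]
opening: 0.001
grasp_force: 0.9
```

Request:
drive_tool(plan=[{"x":-0.04,"y":0,"z":0,"ax":0,"ay":0,"az":0,"hand":0},{"x":-0.08,"y":0,"z":0,"ax":0,"ay":0,"az":0,"hand":0},{"x":-0.08,"y":0,"z":0,"ax":0,"ay":0,"az":0,"hand":0},{"x":-0.08,"y":0,"z":0,"ax":0,"ay":0,"az":0,"hand":0}])

```text
clock: 9.5
eef_pos: [592.7, -56.4, 131.1]
tcp_rot: [3.142, -0.001, 3.115]
contact_force: [-4.9, 1.7, -1.1]
opening: -0.001
grasp_force: 2.5
```

Request:
drive_tool(plan=[{"x":-0.04,"y":0,"z":0,"ax":0,"ay":0,"az":0,"hand":0},{"x":-0.06,"y":0,"z":0,"ax":0,"ay":0,"az":0,"hand":0},{"x":-0.06,"y":0,"z":0,"ax":0,"ay":0,"az":0,"hand":0},{"x":-0.06,"y":0,"z":0,"ax":0,"ay":0,"az":0,"hand":0}])

```text
clock: 9.9
eef_pos: [594.8, -56.4, 131.0]
tcp_rot: [3.141, -0.003, 3.115]
contact_force: [-8.1, 0.8, 1.5]
opening: -0.001
grasp_force: 4.1
```

Request:
drive_tool(plan=[{"x":0.5,"y":0,"z":0,"ax":0,"ay":0,"az":0,"hand":0},{"x":1.3,"y":0,"z":0,"ax":0,"ay":0,"az":0,"hand":0},{"x":2.2,"y":0,"z":0,"ax":0,"ay":0,"az":0,"hand":0},{"x":3.0,"y":0,"z":-1,"ax":0,"ay":0,"az":0,"hand":0},{"x":3.6,"y":0,"z":-2,"ax":0,"ay":0,"az":0,"hand":0},{"x":3.6,"y":0,"z":-2,"ax":0,"ay":0,"az":0,"hand":0},{"x":3.6,"y":0,"z":-2,"ax":0,"ay":0,"az":0,"hand":0},{"x":3.6,"y":0,"z":-2,"ax":0,"ay":0,"az":0,"hand":0}])

```text
clock: 10.7
eef_pos: [417.6, -52.0, 232.0]
tcp_rot: [-3.141, 0.004, 3.115]
contact_force: [-0.8, 0.5, -0.2]
opening: -0.002
grasp_force: 0.0
```

```bash
python3 - <<'E'
from h import *
print(monitor.sense()["contact_force"])
b=imaging.grab_frame("side")[130:330,200:410,::-1]
a=imaging.grab_frame("top")[120:320,190:400,::-1]
cv2.imwrite("pics/a6.png",cv2.resize(np.hstack([a,b]),None,fx=1.9,fy=2.8,interpolation=3))
f=np.array([.99966,-.026]);l=np.array([.026,.99966]);c=np.array([569.7,14.3])
for u in(43,50):print(u,[(proj(n,np.r_[c+u*f-70*l,158])-o).ravel()*[1.9,2.8]+[k,0] for n,o,k in(("top",[190,120],0),("side",[200,130],399))])
E
```

```text
[-0.79205976  0.45189966 -0.24512624]
43 [array([270.53912453, 196.87671536]), array([550.76629173,  79.64231635])]
50 [array([270.55193198, 184.58739545]), array([544.157803  ,  78.48346661])]
```

View pics/a6.png

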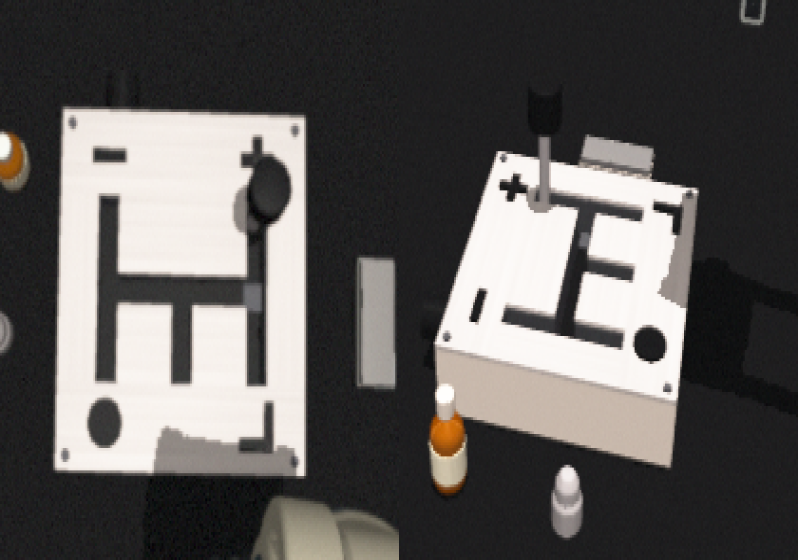

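The knob is at (269,188) in the top crop and column 544 in the side crop. That matches the home position (x = +50 mm), and the robot is clear of everything.

```bash
python3 -c "
from rig import r
print(r.sign_off())"
```

```text
the job is handed in; nothing more can be done
None
```

The lever is fully home in the slot marked with the plus-shaped cross (far right), the fingers have let go, the bystanders were not touched, and the job is handed in; the sign-off gave no verdict.

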